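# Load the sequential battery charger in charging order

## Robot

A 7-joint arm with a two-finger parallel gripper is mounted at the origin on a cart in front of the work surface, level with it; the furniture and walls round the work are solid. World frame = base frame: x ahead of the robot, y to its left, z up, the work surface at z = 0. Lengths are in m, angles in rad, forces in N, time in s.
With the tool pointing down it reaches from about 0.375 to 0.925 m from the base axis. Payload 3.1 kg.
Tool frame: the origin (TCP) lies between the finger pads; the fingertips stand 19 mm ahead of it and the grasp point (between the pads) is the TCP; z points along the fingers, y is the line along which they close (so a half turn about z gives the same grasp; the last joint's range is limited). The gripper opens to 85 mm and grips with 20 to 120 N. Pads are 22 mm wide; open, the fingers measure 114 mm over their backs; the gripper's body (76 mm by 85 mm) begins 54 mm behind the grasp point. The pads swing forward as they close: fully open they stand 13 mm farther back than shut.
Start: joints at [1.024, 0.383, 0.044, 1.598, -0.018, 1.161, -0.05], TCP at [0.282, -0.586, 0.25] pointing down, gripper open.
Joint ranges: [-2.61, 2.61], [-0.41, 2.15], [-1.48, 1.57], [0, 2.5], [-1.57, 4.71], [0.05, 1.97], [-2.85, 2.85]. Speed limits (rad/s): [2.79, 2.79, 3.14, 3.14, 3.14, 3.14, 3.14].

## Interface

Orientations are given as a unit quaternion [x, y, z, w].
In Python, from bench import move_ptp, movel, move_j, move_gripper, pause, inverse_kinematics, read_camera, camera_params, MotionError, sign_off, look_for, tip_of, read_time_s, read_qpos, read_joint_vel, read_effort, read_eef_pos, read_tcp_rot, read_ft_force, read_ft_torque, read_finger_gap, read_grasp_force gives the robot as it stands. Calls block until the motion is done:
- move_ptp(position, orientation): joint-space move of the TCP to a pose.
- movel(position, orientation=None, speed=0.15): straight line of the TCP; orientation=None keeps the orientation; speed is the mean speed in m/s.
- move_j(angles): joint-space move.
- move_gripper(opening, effort=None): finger opening in m; effort is the grip in N (None keeps the last); returns when the fingers have stopped.
- pause(seconds).
- inverse_kinematics(position, orientation): joint angles nearest the present ones, or None.
- read_camera(name): name is "scene" or "top" or "wrist"; returns the picture (384x512x3 uint8, red, green, blue); there is no depth.
- camera_params(name): a dict with "K" (3x3 intrinsics, pixels), "camera_from_world" (4x4, takes a point from world to camera coordinates). Camera axes: x right, y down, z forward; pixel columns grow to the right and rows downward; lengths in m; the calibration is good to about 2 mm. A picture is of the moment at which its call begins: read the wrist's pose just before it. camera_params takes no time and is no camera call; for the wrist camera it gives the pose at the moment of the call.
A pose or a line that the arm cannot do raises MotionError and nothing moves.
- sign_off(): hands the job in; it is judged then, once.
Trained networks look in the newest picture that a camera, given by its name, has taken for a name from the list of things; names that differ only in an ending like _2 or _b are one class to them, and where a whole thing is asked for, a point or a joint stands for the part that bears it (a point fixed in the world has none). Each returns a list of dicts, best first, with "confidence" (0 to 1); they miss things now and then, are a little off and sometimes report something else, mostly with a low value. They report only what shows in the picture. A call takes as long as a camera call.
- look_for(camera, name): "at" ([column, row] in pixels, amid what is visible of it).
- tip_of(camera, name): "at" ([column, row] in pixels: a listed point, or the origin of a listed thing).
Readings, each from a call of its own:
- read_time_s(): time.
- read_qpos(): joint angles.
- read_joint_vel(): joint speeds.
- read_effort(): joint torques, N m.
- read_eef_pos(): TCP position.
- read_tcp_rot(): TCP orientation.
- read_ft_force(): force on the tool from outside, world axes, zero at the start.
- read_ft_torque(): the same for the moment, N m.
- read_finger_gap(): finger opening in m.
- read_grasp_force(): force on a finger pad.
Only numpy, scipy, OpenCV 4.12 (cv2) and the standard library are available. Lean on these libraries where they do the work, as an engineer would, in place of code of your own. Each camera call takes 0.05 s, during which the arm holds its last target. There are 200 camera calls.

## Task

Load the three battery packs into the sloping charger one after another, as it charges them in the order they go in: first the longest pack into lane 1 (beside the switch panel), then the middle one into lane 2, then the shortest into lane 3. Lay each pack flat in its lane with its black contact end down the slope, pushed fully home so that the sprung contacts are pressed in, and let go of it before fetching the next. Leave the other things on the bench where they are.

Things in the scene. Friction and masses are not known exactly. Their poses are not given: they have to be found in the camera images.
- charger: bench charger: a grey console 260 mm wide and 180 mm long that slopes up at 35 degrees from the horizontal, away from the robot, on a dark steel stand; its upper end is 133 mm high. Fixed to the bench. Origin: on the bench under the middle of the stand; x points level towards its raised end, y along its width towards the switch panel, z up
- pack_long: the longest of three battery packs, a grey case with a black contact end, 130 x 40 mm and 32 mm thick, at first lying flat on the bench. Origin: centre of its underside; x along its length from the black contact end to the plain end, z out of its upper face
- pack_long_end (a point): point on the longest pack: middle of the lower edge of its contact end face, 65 mm from the body's origin along -x; axes as the body's
- pack_middle: the middle of three battery packs, a grey case with a black contact end, 105 x 40 mm and 32 mm thick, at first lying flat on the bench. Origin: centre of its underside; x along its length from the black contact end to the plain end, z out of its upper face
- pack_middle_end (a point): point on the middle pack: middle of the lower edge of its contact end face, 52.5 mm from the body's origin along -x; axes as the body's
- pack_short: the shortest of three battery packs, a grey case with a black contact end, 80 x 40 mm and 32 mm thick, at first lying flat on the bench. Origin: centre of its underside; x along its length from the black contact end to the plain end, z out of its upper face
- pack_short_end (a point): point on the shortest pack: middle of the lower edge of its contact end face, 40 mm from the body's origin along -x; axes as the body's
- lane_1 (a point): lane 1, next to the aluminium switch panel, one rivet on its contact block. Point on the lane's floor, on its centre line, where the lower edge of a pack's contact end lies when fully home. x up the slope, y across the lanes to the switch panel, z square out of the floor. Floor runs 150 mm up from here; guide strips 46 mm apart inside, 5 mm wide, 6 mm high, x = 4 to 122 mm; lanes 70 mm apart
- contact_1 (a joint): sprung contact shoe in the black block (56 mm wide, 22 mm long, 24 mm high) just below lane 1's end: it stands 5 mm out of the block, up the slope, 5 to 19 mm above the floor; 0 = free, 0.005 m = pressed flush with the block. The spring needs under 1 N
- lane_2 (a point): lane 2, the one in the middle, two rivets. Point on the lane's floor, on its centre line, where the lower edge of a pack's contact end lies when fully home. x up the slope, y across the lanes to the switch panel, z square out of the floor. Floor runs 150 mm up from here; guide strips 46 mm apart inside, 5 mm wide, 6 mm high, x = 4 to 122 mm; lanes 70 mm apart
- contact_2 (a joint): sprung contact shoe in the black block (56 mm wide, 22 mm long, 24 mm high) just below lane 2's end: it stands 5 mm out of the block, up the slope, 5 to 19 mm above the floor; 0 = free, 0.005 m = pressed flush with the block. The spring needs under 1 N
- lane_3 (a point): lane 3, farthest from the switch panel, three rivets. Point on the lane's floor, on its centre line, where the lower edge of a pack's contact end lies when fully home. x up the slope, y across the lanes to the switch panel, z square out of the floor. Floor runs 150 mm up from here; guide strips 46 mm apart inside, 5 mm wide, 6 mm high, x = 4 to 122 mm; lanes 70 mm apart
- contact_3 (a joint): sprung contact shoe in the black block (56 mm wide, 22 mm long, 24 mm high) just below lane 3's end: it stands 5 mm out of the block, up the slope, 5 to 19 mm above the floor; 0 = free, 0.005 m = pressed flush with the block. The spring needs under 1 N
- gaskets: bystander: flat stack of black rubber rings, 106 mm across, 9 mm high
- tape: bystander: roll of packing tape lying flat, 101 mm across, 24 mm high
- bottle: bystander: red thread-lock bottle standing upright, 32 mm across, 88 mm tall
- driver_hand: bystander: screwdriver with yellow handle lying down, 202 mm long
- cup: bystander: steel cup of screws, 87 mm across, 34 mm high
- pen: bystander: white marker pen lying down, 126 mm long
- stud_22: bystander: loose round road stud, 108 mm across, 49 mm high
- hose_top (a point): fixed obstacle: top of the yellow air hose that arches over the black upright air screwdriver on its stand in front of the robot; together they fill x = 0.21 to 0.46 m, y = -0.08 to 0.07 m up to 435 mm high. Pass above them or stay clear

How it is judged:
By the outcome, as a careful person would: the job done as asked, in the order asked, and still so for the second after the job is handed in, with the robot touching nothing.
It also fails if it takes over 64 s, if anything falls off the work surface, if the arm or the gripper's body presses on something with over 40 N, if the wrist force passes 120 N, or if a joint passes its speed limit or range.

## Working session

There is one attempt and no reset: what is moved stays moved. The work goes in short steps, each a Python script; the robot and the scene stay as the last script left them, time stands still between calls to the robot, and variables do not carry over. Pictures are saved under pics/ and viewed, at most 11 in all, crops included, and the job is handed in when it is done.

```bash
ls; mkdir -p pics; cat > h.py <<'E'
import numpy as np, cv2
from bench import *
def ray(cam,px):
    p=camera_params(cam);K=np.array(p["K"]);T=np.array(p["camera_from_world"])
    R=T[:3,:3];c=-R.T@T[:3,3]
    d=R.T@np.linalg.solve(K,[px[0],px[1],1.]);return c,d
def atz(cam,px,z):
    c,d=ray(cam,px);return c+d*(z-c[2])/d[2]
def proj(cam,P):
    p=camera_params(cam);K=np.array(p["K"]);T=np.array(p["camera_from_world"])
    q=K@(T[:3,:3]@np.asarray(P)+T[:3,3]);return q[:2]/q[2]
def snap(cam,name):
    im=read_camera(cam);cv2.imwrite(f"pics/{name}.png",im[:,:,::-1]);return im
E
python3 - <<'E'
from h import *
np.set_printoptions(precision=3,suppress=True)
for cam in("top","scene"):
    snap(cam,cam+"0")
    c,d=ray(cam,(256,192));print(cam,c,d)
    for n in["pack_long","pack_middle","pack_short","charger","lane_1","lane_2","lane_3"]+["pack_long_end","pack_middle_end","pack_short_end"]:
        r=tip_of(cam,n)[:3]
        print(n,[(np.round(x["at"],1).tolist(),round(x["confidence"],2),atz(cam,x["at"],0)[:2].round(3).tolist()) for x in r])
print(read_time_s())
a=cv2.imread("pics/top0.png");
E
```

```text
pics
top [0.273 0.131 1.627] [ 0.181  0.003 -0.984]
pack_long [([244.9, 230.5], 0.86, [0.442, 0.177]), ([277.7, 204.2], 0.2, [0.528, 0.063])]
pack_middle [([207.6, 254.3], 0.8, [0.367, 0.303]), ([242.1, 232.0], 0.47, [0.437, 0.187])]
pack_short [([257.2, 172.4], 0.7, [0.641, 0.129])]
charger [([181.7, 194.8], 0.66, [0.571, 0.389]), ([307.0, 180.2], 0.2, [0.607, -0.041]), ([281.0, 133.9], 0.2, [0.776, 0.041])]
lane_1 [([185.7, 212.1], 0.73, [0.511, 0.376]), ([205.0, 172.9], 0.63, [0.645, 0.309]), ([262.1, 240.6], 0.23, [0.406, 0.121])]
lane_2 [([185.7, 212.1], 0.73, [0.511, 0.376]), ([205.0, 172.9], 0.63, [0.645, 0.309]), ([262.1, 240.6], 0.23, [0.406, 0.121])]
lane_3 [([185.7, 212.1], 0.73, [0.511, 0.376]), ([205.0, 172.9], 0.63, [0.645, 0.309]), ([262.1, 240.6], 0.23, [0.406, 0.121])]
pack_long_end [([262.6, 242.0], 0.96, [0.402, 0.119])]
pack_middle_end [([222.0, 260.2], 0.74, [0.346, 0.256])]
pack_short_end [([267.3, 173.0], 0.67, [0.637, 0.094])]
scene [-0.167  0.773  0.743] [ 0.688 -0.594 -0.417]
pack_long [([283.0, 322.1], 0.71, [0.433, 0.174])]
pack_middle [([262.4, 364.1], 0.69, [0.368, 0.302])]
pack_short [([245.1, 275.9], 0.77, [0.645, 0.119])]
charger [([178.8, 335.7], 0.58, [0.567, 0.39]), ([259.5, 364.0], 0.43, [0.372, 0.306])]
lane_1 [([188.9, 290.5], 0.9, [0.698, 0.275]), ([196.9, 308.6], 0.87, [0.62, 0.302]), ([198.5, 331.4], 0.65, [0.547, 0.347])]
lane_2 [([188.9, 290.5], 0.9, [0.698, 0.275]), ([196.9, 308.6], 0.87, [0.62, 0.302]), ([198.5, 331.4], 0.65, [0.547, 0.347])]
lane_3 [([188.9, 290.5], 0.9, [0.698, 0.275]), ([196.9, 308.6], 0.87, [0.62, 0.302]), ([198.5, 331.4], 0.65, [0.547, 0.347])]
pack_long_end [([306.7, 317.2], 0.55, [0.406, 0.118])]
pack_middle_end [([284.8, 358.2], 0.87, [0.346, 0.253])]
pack_short_end [([325.1, 257.9], 0.73, [0.551, -0.121]), ([258.7, 271.9], 0.71, [0.633, 0.077]), ([193.8, 309.9], 0.43, [0.621, 0.311])]
1.1
```

```bash
python3 - <<'E'
import cv2
a=cv2.imread("pics/top0.png")[110:290,130:330]
cv2.imwrite("pics/top0c.png",cv2.resize(a,(640,576),interpolation=cv2.INTER_CUBIC))
a=cv2.imread("pics/scene0.png")[220:384,100:330]
cv2.imwrite("pics/scene0c.png",cv2.resize(a,(800,570),interpolation=cv2.INTER_CUBIC))
E
```

```text
(no output)
```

View pics/top0c.png

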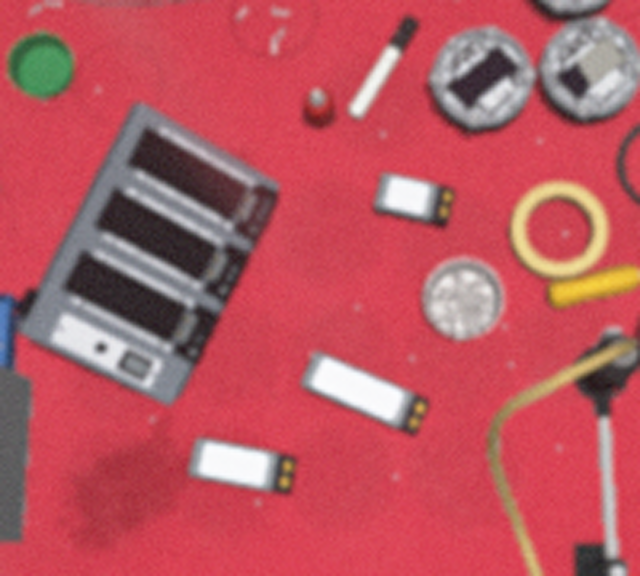

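View pics/scene0c.png

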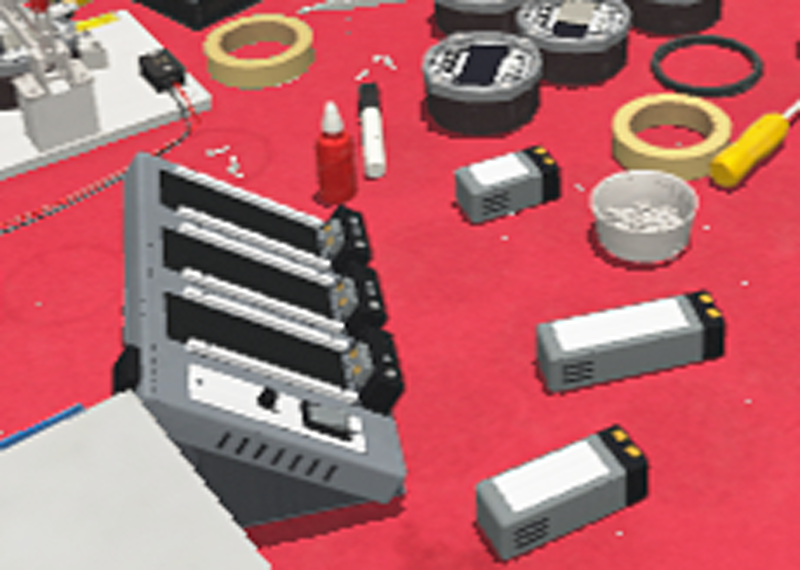

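View pics/top0.png

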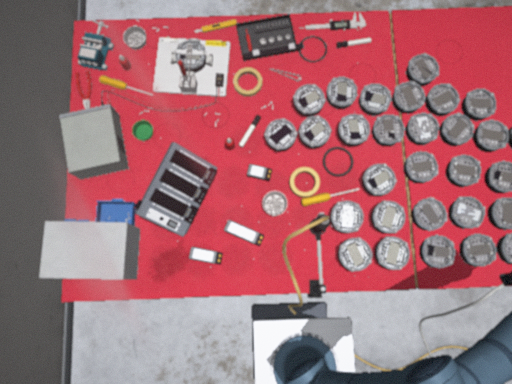

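The pictures show the charger at about top-image (177,188), with its low side towards the right. The long, middle and short packs are at about (243,231), (206,255) and (258,172), all with their contacts pointing right. The detections agree with this. Next I'll look with the wrist camera.

```bash
cat >> h.py <<'E'
from scipy.spatial.transform import Rotation as Ro
def quat(z,y):
    z=np.array(z,float);z/=np.linalg.norm(z);y=np.array(y,float);y-=z*(y@z);y/=np.linalg.norm(y)
    return Ro.from_matrix(np.column_stack([np.cross(y,z),y,z])).as_quat()
def down(yaw): # tool down, closing line square to pack x at yaw
    return quat([0,0,-1],[-np.sin(yaw),np.cos(yaw),0])
def lims(q): 
    lo=[-2.61,-.41,-1.48,0,-1.57,.05,-2.85];hi=[2.61,2.15,1.57,2.5,4.71,1.97,2.85];return q is not None
E
python3 - <<'E'
from h import *
np.set_printoptions(precision=3,suppress=True)
p=np.array(read_eef_pos());R=Ro.from_quat(read_tcp_rot())
T=np.array(camera_params("wrist")["camera_from_world"]);c=-T[:3,:3].T@T[:3,3]
print("cam in tool",R.inv().apply(c-p),"axis",R.inv().apply(T[2,:3]),"K",np.array(camera_params("wrist")["K"])[0], R.as_matrix())
off=R.inv().apply(c-p)
for yaw in np.radians([61,241]):
  print(yaw, inverse_kinematics([.52,.27,.5],down(yaw)))
  xh=np.array([np.cos(np.radians(61)),np.sin(np.radians(61)),0])
  s=np.radians(35)
  print(inverse_kinematics([.57,.39,.12],quat(np.sin(s)*xh+[0,0,-np.cos(s)],[-np.sin(yaw),np.cos(yaw),0])))
print(inverse_kinematics([.45,-.3,.55],read_tcp_rot()))
E
```

```text
cam in tool [ 0.081 -0.    -0.124] axis [-0.319  0.001  0.948] K [281.86    0.    256.917] [[ 0.901  0.434 -0.   ]
 [ 0.434 -0.901  0.   ]
 [ 0.    -0.    -1.   ]]
1.064650843716541 [ 0.366  0.374 -1.242  1.332  0.355  1.677  1.821]
[ 0.437  0.875 -1.257  1.949  1.179  0.503  1.232]
4.2062434973063345 [-0.046  0.208 -0.611  1.348  0.119  1.621 -1.147]
[-0.21   0.454 -0.375  1.975 -0.616  0.257 -0.452]
[ 0.607  0.079 -0.104  1.365  0.008  1.698 -0.617]
```

```bash
cat >> h.py <<'E'
N=["pack_long","pack_middle","pack_short","pack_long_end","pack_middle_end","pack_short_end"]
def survey(tag):
    cp=camera_params("wrist");im=snap("wrist",tag)
    for n in N+["lane_1","charger","contact_1"]:
        r=tip_of("wrist",n)[:5]
        print(n,[(np.round(x["at"],1).tolist(),round(x["confidence"],2),atz("wrist",x["at"],0)[:2].round(4).tolist()) for x in r])
E
python3 - <<'E'
from h import *
np.set_printoptions(precision=3,suppress=True)
q=down(np.radians(241))
move_ptp([.45,-.3,.57],read_tcp_rot())
move_ptp([.5,.2,.5],q); print(read_time_s())
move_ptp([.50,.30,.32],q)
survey("w1"); 
move_ptp([.52,.17,.32],q)
survey("w2"); print(read_time_s())
E
```

```text
4.625
pack_long [([256.2, 229.7], 0.84, [0.4357, 0.1819]), ([380.5, 225.3], 0.54, [0.6284, 0.0833])]
pack_middle [([379.7, 226.1], 0.72, [0.6264, 0.0827]), ([181.0, 187.9], 0.67, [0.3641, 0.3097])]
pack_short [([381.3, 206.8], 0.75, [0.6416, 0.1155]), ([266.5, 76.6], 0.63, [0.5692, 0.3906])]
pack_long_end [([259.3, 264.0], 0.68, [0.4061, 0.1194]), ([333.0, 252.8], 0.39, [0.5329, 0.0748])]
pack_middle_end [([189.2, 216.2], 0.92, [0.3466, 0.2606]), ([259.6, 262.9], 0.24, [0.4073, 0.1212])]
pack_short_end [([382.4, 225.3], 0.64, [0.6292, 0.0831])]
lane_1 [([340.3, 114.1], 0.94, [0.64, 0.2896]), ([288.0, 114.6], 0.82, [0.57, 0.3277]), ([235.4, 115.5], 0.72, [0.4994, 0.3655])]
charger [([268.2, 77.9], 0.89, [0.5679, 0.388])]Traceback (most recent call last):
  File "<stdin>", line 7, in <module>
  File "h.py", line 26, in survey
    r=tip_of("wrist",n)[:5]
      ~~~~~~^^^^^^^^^^^
ValueError: it knows: bottle, charger, cup, driver_hand, gaskets, hose_top, lane, pack_long, pack_long_end, pack_middle, pack_middle_end, pack_short, pack_short_end, pen, stud, tape
```

View pics/w1.png

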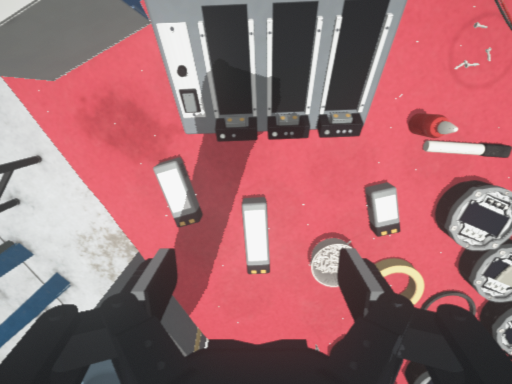

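The wrist view shows the three lanes with contact blocks at (235,115), (288,115) and (340,114). The long pack is at (256,235), the middle at (178,192) and the short at (383,208), all with contacts downward in the image. I'll take one more view, then fit the charger and pack poses.

```bash
sed -i 's/,"contact_1"\]/]/' h.py; cat > fit.py <<'E'
from h import *
import json
from scipy.optimize import least_squares
np.set_printoptions(precision=4,suppress=True)
# obs: list of (T,K,px,key); lanes keyed 1..3
obs=[]
def grab(cam):
    for n,keys in [("lane_1",None)]+[(n,n) for n in N]:
        p=camera_params(cam);K=np.array(p["K"]);T=np.array(p["camera_from_world"])
        for r in tip_of(cam,n)[:3]:
            if r["confidence"]<.5: continue
            obs.append((K,T,np.array(r["at"]),n,cam))
q=down(np.radians(241))
for P in ([.5,.3,.32],[.53,.36,.32],[.55,.25,.38]):
    try: move_ptp(P,q)
    except MotionError as e: print(e);continue
    read_camera("wrist");grab("wrist")
for c in("top","scene"): read_camera(c);grab(c)
def pr(K,T,P): v=K@(T[:3,:3]@P+T[:3,3]);return v[:2]/v[2]
def lanes(t):
    x,y,z,a=t;u=np.array([-np.sin(a),np.cos(a),0]);return [np.array([x,y,z])+k*.07*u for k in(1,0,-1)]
def res(t):
    L=lanes(t);o=[]
    for K,T,px,n,c in obs:
        if n!="lane_1":continue
        e=[pr(K,T,P)-px for P in L];e=min(e,key=np.linalg.norm)
        f=K[0,0]; o+=list(e*(.6 if c=="wrist" else .6))
    return np.array(o)
s=least_squares(res,[.55,.32,.046,np.radians(61)],loss="soft_l1")
print("lane2",s.x,np.degrees(s.x[3]),res(s.x).round(1))
out={"lane":s.x.tolist()}
for n,h in(("long",.065),("middle",.0525),("short",.04)):
    O=[o for o in obs if o[3] in("pack_"+n,"pack_"+n+"_end")]
    def f(t):
        r=[]
        for K,T,px,m,c in O:
            P=np.array([t[0],t[1],0]);
            if m.endswith("end"):P=P-h*np.array([np.cos(t[2]),np.sin(t[2]),0])
            r+=list(pr(K,T,P)-px)
        return np.array(r)
    g={"long":[.44,.177,1.1],"middle":[.366,.305,1.2],"short":[.64,.12,1.4]}[n]
    s=least_squares(f,g,loss="soft_l1",f_scale=1.)
    print(n,s.x,np.degrees(s.x[2]),f(s.x).round(1));out[n]=s.x.tolist()
json.dump(out,open("fit.json","w"));print(read_time_s())
snap("wrist","w3")
E
python3 fit.py
```

```text
lane2 [0.5672 0.3322 0.052  1.061 ] 60.78967618363644 [ 0.2  0.3 -1.4 -0.7 -0.3 -1.2  0.2  0.2 -0.9 -0.4  0.2  0.2  0.4 -0.9
  1.  -0.   0.3  2.  -0.1  0.8  0.4  0.3 -0.5 -0.5  1.4  0.3  0.7 -1. ]
long [0.4355 0.1831 1.1723] 67.16752738959812 [   0.8    0.     1.5   -0.5   -2.2   -3.     0.2   -2.2    1.3    1.9
    1.2    1.3 -179.4  105.7  -15.5   60.8    0.5   -0.8   -2.1    1.8
  113.    26.2]
middle [0.3691 0.3052 1.1105] 63.62890844696138 [   5.6    0.2    1.7    1.5    1.3    0.6    0.4   -2.4    7.8    0.8
 -184.3 -126.4   -0.2   -2.    -1.6    0.9   -3.8    0.8   16.6   87.4
    0.5    0.9    0.1    2.4]
short [0.6389 0.1198 1.3003] 74.50210383609286 [ -0.1  -0.7  -0.9  -2.9  -1.2  -0.4  -0.4  -2.7   1.9   2.9   1.7   0.7
   3.9   1.4 -46.2 -57.2   2.1  -0.8   3.6  -1.    0.7   2. ]
9.1083
```

```bash
cat > seg.py <<'E'
from h import *
import json
np.set_printoptions(precision=4,suppress=True)
F=json.load(open("fit.json"));im=read_camera("wrist").astype(int);cv2.imwrite("pics/w4.png",im[:,:,::-1])
sc,o=2500,np.array([.3,0])
for n in("long","middle","short"):
    x,y,a=F[n]
    # rectify the z=.032 plane around the pack, 0.4 mm pixels
    g=np.array([[x-.08,y-.08],[x+.08,y-.08],[x+.08,y+.08],[x-.08,y+.08]])
    src=np.float32([proj("wrist",[*p,.032]) for p in g]);dst=np.float32([[0,0],[400,0],[400,400],[0,400]])
    W=cv2.warpPerspective(im.astype(np.uint8),cv2.getPerspectiveTransform(src,dst),(400,400))
    m=((W.min(2)>165)).astype(np.uint8);m=cv2.morphologyEx(m,cv2.MORPH_OPEN,np.ones((9,9)))
    k,lab,st,cen=cv2.connectedComponentsWithStats(m)
    i=min(range(1,k),key=lambda i:np.hypot(*(cen[i]-200))-st[i,4]*.02)
    (cx,cy),(w,h),ang=cv2.minAreaRect(cv2.findContours((lab==i).astype(np.uint8),0,2)[0][0])
    if w<h: ang+=90;w,h=h,w
    ang=np.radians(ang);ang+=np.pi*np.round((a-ang)/np.pi)
    c=np.array([x-.08+cx*.0004,y-.08+cy*.0004])
    d=np.array([np.cos(ang),np.sin(ang)]);print(n,"fit",F[n],"label",c,np.degrees(ang),w*.4,h*.4,"fit-centre along/lat mm",1e3*d@(np.array([x,y])-c),1e3*np.array([-d[1],d[0]])@(np.array([x,y])-c))
    cv2.imwrite(f"pics/_{n}.png",W[:,:,::-1])
cv2.imwrite("pics/rect.png",np.hstack([cv2.resize(cv2.imread(f"pics/_{n}.png"),(260,260)) for n in("long","middle","short")]))
E
python3 seg.py
```

```text
long fit [0.43553322944305106, 0.1831358892527585, 1.1722945033719592] label [0.4349 0.1822] 63.43495178222657 98.20809936523438 35.77708740234375 fit-centre along/lat mm 1.1627553390609702 -0.1788773095303632
middle fit [0.36906786595560465, 0.30518584346194044, 1.1105339518495079] label [0.3646 0.3154] 76.82744598388672 83.02452392578125 35.64113159179688 fit-centre along/lat mm -8.937206819141187 -6.699799892911317
short fit [0.6388574476720946, 0.11982846859817047, 1.3003070116025182] label [0.6391 0.1293] 74.93151092529297 58.67973022460938 35.965478515625 fit-centre along/lat mm -9.195639230669592 -2.2654859927931765[ WARN:0@0.527] global loadsave.cpp:1063 imwrite_ Unsupported depth image for selected encoder is fallbacked to CV_8U.
```

View pics/rect.png

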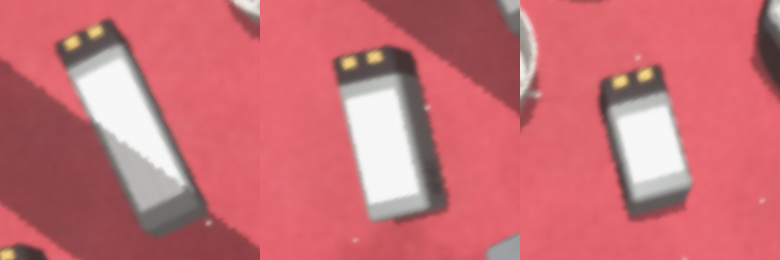

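```bash
cat > ops.py <<'E'
from h import *
np.set_printoptions(precision=4,suppress=True)
C={"long":(.4331,.1786,63.4),"middle":(.3626,.3067,77.5),"short":(.6368,.1206,75.5)}
L2=np.array([.5672,.3322,.052]);A=np.radians(60.8);S=np.radians(35)
xh=np.array([np.cos(A),np.sin(A),0]);Y=np.array([-np.sin(A),np.cos(A),0])
X=np.cos(S)*xh+[0,0,np.sin(S)];Z=np.cross(X,Y)
QL=quat(-Z,-Y)
H={"long":.065,"middle":.0525,"short":.04}
G=.028
def lane(k,x,z): return L2+(2-k)*.07*Y+x*X+z*Z
def above(n,z): 
    x,y,a=C[n];return [x,y,z],down(np.radians(a+180))
def grip(n):
    p,q=above(n,G);move_gripper(.065)
    movel(p,q,speed=.15)
    move_gripper(.03,60);print("gap",read_finger_gap(),"grip",read_grasp_force(),read_time_s())
def f(): return np.array(read_ft_force())
E
python3 - <<'E'
from ops import *
p,q=above("long",.2);move_ptp(p,q);move_gripper(.065)
print(read_qpos(),[inverse_kinematics(lane(k,.08,z),QL) is not None for k in(1,2,3) for z in(.03,.12)])
snap("scene","s1");print(read_time_s())
E
```

```text
[ 0.2644  0.1663 -0.7899  2.0374  0.141   0.9895 -1.0602] [True, True, True, True, True, True]
10.5
```

View pics/s1.png

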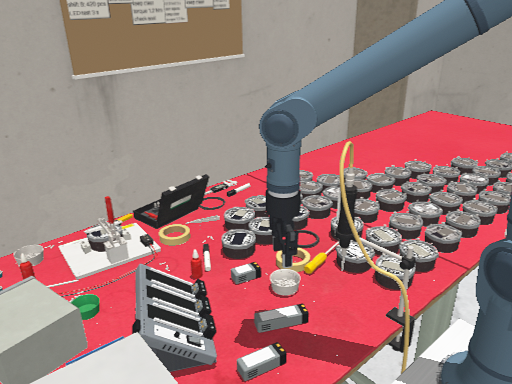

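The forearm clears the hose in this view, but it will pass close to it when lowered. I'll build a small FK model to check the clearance and pick an elbow-left posture if one is needed.

```bash
cat > kin.py <<'E'
from ops import *
from scipy.optimize import least_squares
import itertools
def chain(q,s,a,b,d,t):
    r=lambda ax,v:Ro.from_euler(ax,v).as_matrix()
    R=r('z',s[0]*q[0])@r('y',q[1]);e=np.array([0,0,d])+a*R[:,2]
    R=R@r('z',s[1]*q[2])@r('y',q[3]);w=e+b*R[:,2]
    R=R@r('z',s[2]*q[4])@r('y',q[5]);p=w+t*R[:,2];R=R@r('z',s[3]*q[6]);return e,w,p,R
D=[([1.024,.383,.044,1.598,-.018,1.161,-.05],[.282,-.586,.25],None),
([.607,.079,-.104,1.365,.008,1.698,-.617],[.45,-.3,.55],None),
([-.046,.208,-.611,1.348,.119,1.621,-1.147],[.52,.27,.5],None),
([.366,.374,-1.242,1.332,.355,1.677,1.821],[.52,.27,.5],None),
([-.21,.454,-.375,1.975,-.616,.257,-.452],[.57,.39,.12],None),
([.2644,.1663,-.7899,2.0374,.141,.9895,-1.0602],[.4331,.1786,.2],None)]
best=None
for s in itertools.product((-1,1),repeat=3):
    f=lambda v:np.concatenate([chain(q,(*s,1),*v)[2]-p for q,p,_ in D])
    o=least_squares(f,[.5,.5,.3,.3])
    if best is None or o.cost<best[0]:best=(o.cost,s,o.x,np.abs(o.fun).max())
s,v=best[1],best[2]
E
python3 - <<'E'
from kin import *
print(best)
for q,p,_ in D[-1:]: e,w,t,R=chain(q,(*s,1),*v);print("e",e,"w",w,"R",R)
print(Ro.from_quat(read_tcp_rot()).as_matrix())
for n in C:
    for z in(G,):
        P,Q=above(n,z);q=inverse_kinematics(P,Q);e,w,t,R=chain(q,(*s,1),*v);print(n,np.array(q),"e",e,"w",w)
        for u in np.linspace(0,1,9): print((w+u*(e-w)).round(3),end=" ")
        print()
E
```

```text
(np.float64(0.0027280768799128655), (-1, -1, -1), array([0.5869, 0.4809, 0.1395, 0.2413]), np.float64(0.043112365935004004))
e [ 0.0938 -0.0254  0.7183] w [0.4267 0.2005 0.4549] R [[ 0.0854 -0.9963  0.0014]
 [-0.9963 -0.0854  0.0009]
 [-0.0008 -0.0015 -1.    ]]
[[ 0.4476  0.8943  0.0008]
 [ 0.8942 -0.4476  0.0006]
 [ 0.0009  0.0005 -1.    ]]
long [ 0.1078  0.4806 -0.6584  2.1396  0.475   0.6669 -1.3416] e [ 0.2698 -0.0292  0.6599] w [0.4599 0.1996 0.282 ]
[0.46  0.2   0.282] [0.436 0.171 0.329] [0.412 0.142 0.376] [0.389 0.114 0.424] [0.365 0.085 0.471] [0.341 0.057 0.518] [0.317 0.028 0.565] [ 0.294 -0.001  0.613] [ 0.27  -0.029  0.66 ] 
middle [-0.1397  0.5158 -0.7346  2.1223  0.5419  0.6958 -1.4567] e [0.2867 0.0403 0.65  ] w [0.3872 0.3317 0.2809]
[0.387 0.332 0.281] [0.375 0.295 0.327] [0.362 0.259 0.373] [0.349 0.222 0.419] [0.337 0.186 0.465] [0.324 0.15  0.512] [0.312 0.113 0.558] [0.299 0.077 0.604] [0.287 0.04  0.65 ] 
short [ 0.2567  0.7565 -0.6782  1.7024  0.5846  0.8953 -0.9187] e [ 0.3897 -0.1023  0.5663] w [0.6848 0.1295 0.2656]
[0.685 0.129 0.266] [0.648 0.101 0.303] [0.611 0.072 0.341] [0.574 0.043 0.378] [0.537 0.014 0.416] [ 0.5   -0.015  0.453] [ 0.463 -0.044  0.491] [ 0.427 -0.073  0.529] [ 0.39  -0.102  0.566]
```

```bash
cat > kin.py <<'E'
from ops import *
from scipy.optimize import least_squares
import os
r=lambda ax,v:Ro.from_euler(ax,v).as_matrix()
def chain(q,v):
    v=np.reshape(v,(5,3));R=r('z',-q[0]);b=v[0];pts=[]
    R=R@r('y',q[1]);e=v[0]+R@v[1]
    R=R@r('z',-q[2])@r('y',q[3]);el=e+0;w=e+R@v[2]
    R=R@r('z',-q[4])@r('y',q[5]);x=w+R@v[3];R=R@r('z',-q[6]);return el,w,x+R@v[4],R
def build():
    rng=np.random.default_rng(0);D=[]
    while len(D)<60:
        P=[rng.uniform(.35,.7),rng.uniform(-.3,.4),rng.uniform(.05,.5)]
        Q=(Ro.from_quat(down(rng.uniform(0,6.28)))*Ro.from_euler('xy',rng.uniform(-.5,.5,2))).as_quat()
        q=inverse_kinematics(P,Q)
        if q is not None:D.append((np.array(q),P,Ro.from_quat(Q).as_matrix()))
    f=lambda v:np.concatenate([chain(q,v)[2]-p for q,p,_ in D])
    o=least_squares(f,[0,0,.3,0,0,.45,0,0,.45,0,0,.15,0,0,.15])
    R7=[chain(q,o.x)[3].T@R for q,_,R in D]
    print("err",np.abs(o.fun).max(),o.x.reshape(5,3),R7[0].round(3),np.ptp(R7,axis=0).max());np.savez("kin.npz",v=o.x,R7=R7[0])
if not os.path.exists("kin.npz"): build()
K_=np.load("kin.npz");V=K_["v"];R7=K_["R7"]
lo=np.array([-2.61,-.41,-1.48,0,-1.57,.05,-2.85])+.05;hi=np.array([2.61,2.15,1.57,2.5,4.71,1.97,2.85])-.05
def posture(P,Q,q0,bias):
    """IK with the elbow biased toward point 'bias'"""
    Rt=Ro.from_quat(Q).as_matrix()
    def f(q):
        e,w,p,R=chain(q,V);return np.r_[100*(p-P),30*(R@R7-Rt).ravel(),.3*(e-bias)]
    o=least_squares(f,np.clip(q0,lo+.01,hi-.01),bounds=(lo,hi));return o.x,np.linalg.norm(f(o.x)[:12])
def forearm(q):
    e,w,p,R=chain(q,V);return [(w+u*(e-w)).round(3).tolist() for u in np.linspace(0,1,6)]
E
python3 - <<'E'
from kin import *
q0=np.array(read_qpos())
for n in C:
    for z in(G,.2):
      P,Q=above(n,z)
      for by in (.2,.4):
        q,er=posture(P,Q,q0,np.array([.05,by,.7]));print(n,z,by,q,round(er,4),forearm(q))
for k,x in((1,.075),(3,.05)):
    q,er=posture(lane(k,x,.03),QL,q0,np.array([.05,.3,.7]));print(k,q,round(er,4),forearm(q))
E
```

```text
err 2.2287383050212384e-10 [[-0.      0.      0.3003]
 [-0.     -0.0212  0.4914]
 [-0.     -0.0197  0.5066]
 [ 0.     -0.0004  0.1462]
 [ 0.      0.      0.1581]] [[-0. -1.  0.]
 [ 1. -0. -0.]
 [ 0.  0.  1.]] 1.0734509693699151e-10
long 0.028 0.2 [-1.209   0.5478  0.847   2.1972 -0.6731  0.6763 -0.3489] 0.0001 [[0.433, 0.179, 0.332], [0.369, 0.19, 0.41], [0.304, 0.2, 0.487], [0.24, 0.211, 0.565], [0.175, 0.221, 0.642], [0.11, 0.232, 0.72]]
long 0.028 0.4 [-1.4379  0.8069  1.1752  2.2037 -1.0377  0.8846 -0.0535] 0.0 [[0.433, 0.179, 0.332], [0.36, 0.213, 0.394], [0.287, 0.247, 0.456], [0.214, 0.281, 0.517], [0.141, 0.315, 0.579], [0.068, 0.349, 0.64]]
long 0.2 0.2 [-1.7293  0.4395  1.4997  2.1111 -0.509   1.0571 -0.4336] 0.0001 [[0.433, 0.179, 0.504], [0.344, 0.185, 0.553], [0.255, 0.191, 0.601], [0.166, 0.197, 0.649], [0.077, 0.204, 0.697], [-0.012, 0.21, 0.745]]
long 0.2 0.4 [-1.7304  0.4757  1.52    2.111  -0.5474  1.0734 -0.398 ] 0.0009 [[0.433, 0.179, 0.504], [0.344, 0.188, 0.551], [0.254, 0.198, 0.597], [0.164, 0.207, 0.644], [0.075, 0.216, 0.691], [-0.015, 0.226, 0.737]]
middle 
[... 1443 characters left out ...]
86], [0.363, 0.173, 0.626], [0.272, 0.19, 0.667], [0.181, 0.208, 0.708]]
short 0.2 0.4 [-1.094   0.8296  1.2924  1.6869 -0.8312  1.2874  0.1206] 0.0002 [[0.637, 0.121, 0.504], [0.547, 0.159, 0.53], [0.456, 0.197, 0.555], [0.366, 0.236, 0.581], [0.276, 0.274, 0.607], [0.185, 0.312, 0.632]]
1 [-1.3049  0.5185  0.8384  2.0939 -1.52    0.606   0.1463] 0.0004 [[0.443, 0.253, 0.369], [0.371, 0.248, 0.441], [0.299, 0.243, 0.512], [0.228, 0.239, 0.584], [0.156, 0.234, 0.655], [0.084, 0.229, 0.727]]
3 [-1.0298  0.6819  0.8489  1.9319 -1.52    0.8247  0.2591] 0.0002 [[0.555, 0.167, 0.355], [0.479, 0.184, 0.42], [0.404, 0.202, 0.486], [0.329, 0.219, 0.551], [0.253, 0.237, 0.616], [0.178, 0.255, 0.682]]
```

```bash
cat >> kin.py <<'E'
def go(P,Q,by=.15,seed=None,dry=False):
    q0=np.array(read_qpos());q,er=posture(np.array(P),Q,q0 if seed is None else seed,np.array([.08,by,.7]))
    path=np.array([chain(q0+u*(q-q0),V)[2] for u in np.linspace(0,1,21)])
    fa=np.array([p for u in np.linspace(0,1,11) for p in forearm(q0+u*(q-q0))])
    ins=fa[(fa[:,0]>.15)&(fa[:,0]<.52)&(fa[:,1]<.13)&(fa[:,1]>-.14)]
    print("go er",round(er,4),"dq",np.abs(q-q0).max().round(2),"minz",path[:,2].min().round(3),"y",path[:,1].min().round(3),"forearm over hose z",ins[:,2].min() if len(ins) else None)
    if er>.01: raise SystemExit("bad ik")
    if not dry: move_j(q.tolist())
    return q
E
python3 - <<'E'
from kin import *
SEED=np.array([-1.209,.5478,.847,2.1972,-.6731,.6763,-.3489])
P,Q=above("long",.2)
go([P[0],P[1],.16],Q,.15,SEED,dry=True)
for k,x in((1,.085),(2,.075),(3,.06)):
  for z in (.03,.1,.15):
    q,er=posture(lane(k,x,z),QL,SEED,np.array([.08,.15,.7]));print(k,z,q,round(er,4))
E
```

```text
go er 0.0001 dq 2.0 minz 0.125 y 0.168 forearm over hose z 0.569
1 0.03 [-1.1186  0.4383  0.5982  2.0683 -1.3825  0.488   0.0626] 0.0
1 0.1 [-1.3884  0.336   0.9373  2.1291 -1.2389  0.5846 -0.0551] 0.0
1 0.15 [-1.6767  0.2964  1.2902  2.1582 -1.147   0.6735 -0.1204] 0.0001
2 0.03 [-0.9836  0.5053  0.5999  1.9937 -1.3751  0.5867  0.1305] 0.0001
2 0.1 [-1.1703  0.4069  0.8588  2.0507 -1.2653  0.6819  0.048 ] 0.0
2 0.15 [-1.3633  0.3595  1.1151  2.0784 -1.1925  0.7656 -0.0007] 0.0
3 0.03 [-0.8417  0.576   0.5836  1.9077 -1.3593  0.6721  0.1837] 0.0001
3 0.1 [-0.9658  0.4796  0.7802  1.9614 -1.272   0.7638  0.125 ] 0.0001
3 0.15 [-1.091   0.4262  0.9663  1.9876 -1.2125  0.8417  0.0884] 0.0
```

```bash
python3 - <<'E'
from kin import *
SEED=np.array([-1.209,.5478,.847,2.1972,-.6731,.6763,-.3489])
P,Q=above("long",.16)
go(P,Q,.15,SEED)
grip("long");f0=f()
movel(P,speed=.2);print("gap",read_finger_gap(),"df",f()-f0)
go(lane(1,.065+.018,.10),QL,.15,SEED)
movel(lane(1,.065+.018,.055),QL,speed=.15)
snap("scene","s2");snap("wrist","w5");print(read_time_s())
a=cv2.imread("pics/s2.png")[210:384,90:290];b=cv2.imread("pics/w5.png")
cv2.imwrite("pics/c2.png",np.hstack([cv2.resize(a,(400,348)),cv2.resize(b[18:366],(400,348))]))
E
```

```text
go er 0.0001 dq 2.0 minz 0.125 y 0.168 forearm over hose z 0.569
gap 0.03893951981029365 grip 61.37067675590515 13.8667
gap 0.03883923341785178 df [ 0.6542 -0.2923 -9.1134]
go er 0.0 dq 0.86 minz 0.156 y 0.179 forearm over hose z None
16.0833
```

View pics/c2.png

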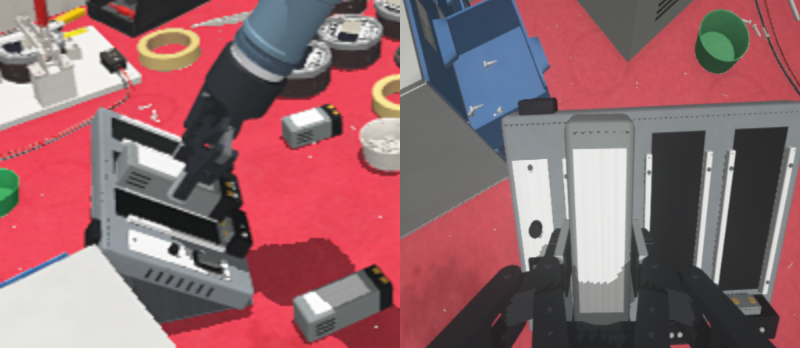

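The pack is held square and lies over lane 1, next to the panel. Next I'll lower it until it touches, then push it home under force.

```bash
cat >> kin.py <<'E'
def lf(f0): d=f()-f0;return np.array([d@X,d@Y,d@Z])
def insert(k,n):
    x=H[n]+.018;f0=f();c=None
    for z in np.arange(.046,.012,-.0025):
        movel(lane(k,x,z),QL,speed=.06);g=lf(f0)
        if g[2]>5:break
    print("touch z",z,g)
    z+=.0005;log=[]
    for xx in np.arange(x-.003,x-.04,-.003):
        movel(lane(k,xx,z),QL,speed=.05);g=lf(f0);log.append((round(xx-H[n],4),*g.round(1)))
        if g[0]>14:break
    print(log,read_finger_gap(),read_time_s());return xx,z
E
python3 - <<'E'
from kin import *
r=insert(1,"long");print(r,read_eef_pos())
E
```

```text
touch z 0.02349999999999998 [-1.1855  4.5903 22.9   ]
[(np.float64(0.015), np.float64(2.8), np.float64(3.2), np.float64(16.7)), (np.float64(0.012), np.float64(6.0), np.float64(3.1), np.float64(14.9)), (np.float64(0.009), np.float64(7.5), np.float64(2.4), np.float64(13.4)), (np.float64(0.006), np.float64(8.5), np.float64(2.8), np.float64(13.4)), (np.float64(0.003), np.float64(7.6), np.float64(2.5), np.float64(13.5)), (np.float64(-0.0), np.float64(8.3), np.float64(2.5), np.float64(14.0)), (np.float64(-0.003), np.float64(8.5), np.float64(2.2), np.float64(13.7)), (np.float64(-0.006), np.float64(8.4), np.float64(3.1), np.float64(13.9)), (np.float64(-0.009), np.float64(7.9), np.float64(3.0), np.float64(13.3)), (np.float64(-0.012), np.float64(7.4), np.float64(2.5), np.float64(14.2)), (np.float64(-0.015), np.float64(9.9), np.float64(1.7), np.float64(13.1)), (np.float64(-0.018), np.float64(14.2), np.float64(2.2), np.float64(12.9))] 0.03902982447873606 21.6333
(np.float64(0.04699999999999997), np.float64(0.02399999999999998)) [0.5235 0.3957 0.1075]
```

```bash
python3 - <<'E'
from kin import *
f0=f()
for xx in(.044,.041):
    movel(lane(1,xx,.024),QL,speed=.05);g=lf(f0);print(g)
    if g[0]>12:break
move_gripper(.055)
movel(lane(1,xx,.09),QL,speed=.15)
snap("wrist","w6");r=tip_of("wrist","pack_long_end");print([(x["at"],x["confidence"]) for x in r])
print(read_time_s());snap("scene","s3")
b=cv2.imread("pics/w6.png");a=cv2.imread("pics/s3.png")[210:384,90:290]
cv2.imwrite("pics/c3.png",np.hstack([cv2.resize(a,(400,348)),cv2.resize(b[18:366],(400,348))]))
E
```

```text
[ 2.2499 -0.2649 -0.0121]
[ 4.8655  0.0831 -1.1807]
[]
23.1333
```

View pics/c3.png

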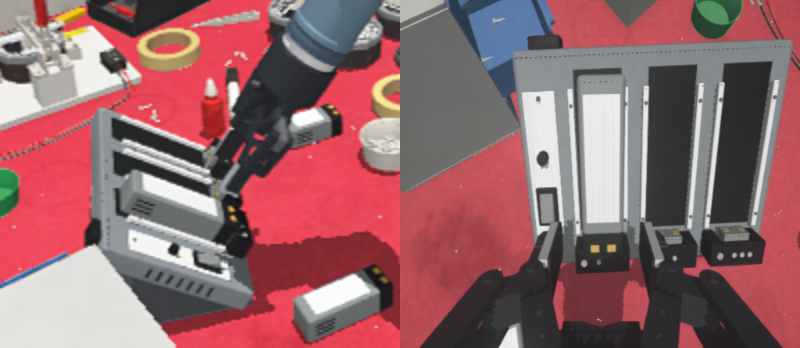

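```bash
python3 - <<'E'
from kin import *
im=cv2.imread("pics/w6.png")
obs=[(np.array(x["at"]),x["confidence"]) for x in (read_camera("wrist") is not None and tip_of("wrist","lane_1"))];print(obs)
for k in(1,2,3):
    for dz in(0,-.0045): print(k,dz,"floor pt",proj("wrist",lane(k,0,dz)),"top plain edge home",proj("wrist",lane(k,.13,.032+dz)),"strip end",proj("wrist",lane(k,.122,.006+dz)+.0255*Y),"floor end",proj("wrist",lane(k,.15,dz)), "block top up edge",proj("wrist",lane(k,0,.024+dz)))
print(read_eef_pos(),read_time_s())
cv2.imwrite("pics/z6.png",cv2.resize(im[60:290,140:500],(800,511),interpolation=cv2.INTER_CUBIC))
E
```

```text
[(array([418.8, 246.2]), 0.84), (array([336.4, 248.3]), 0.61)]
1 0 floor pt [258.1926 248.5337] top plain edge home [258.8223  84.2261] strip end [221.989   98.2288] floor end [258.5732  55.1436] block top up edge [258.3398 264.1688]
1 -0.0045 floor pt [258.168  245.9241] top plain edge home [258.7721  84.5643] strip end [222.7269  98.2243] floor end [258.5345  56.0682] block top up edge [258.3099 260.9946]
2 0 floor pt [339.8674 248.5348] top plain edge home [375.2162  84.2645] strip end [322.307   98.2592] floor end [360.5943  55.183 ] block top up edge [348.4971 264.1674]
2 -0.0045 floor pt [338.427  245.9256] top plain edge home [372.3115  84.6017] strip end [320.9172  98.2541] floor end [358.3558  56.1065] block top up edge [346.7451 260.9936]
3 0 floor pt [421.5165 248.536 ] top plain edge home [491.5578  84.3029] strip end [422.5862  98.2896] floor end [462.5752  55.2224] block top up edge [438.6232 264.1659]
3 -0.0045 floor pt [418.6611 245.9271] top plain edge home [485.8013  84.6391] strip end [419.0705  98.2838] floor end [458.1388  56.1449] block top up edge [435.1503 260.9927]
[0.4969 0.3508 0.1482] 23.2833
```

View pics/z6.png

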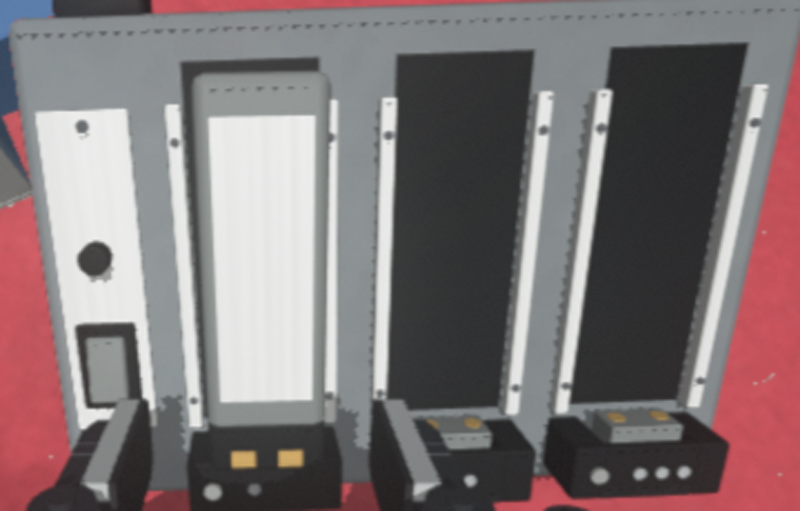

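The long pack is home in lane 1. Its plain end sits 8 mm beyond the guide strips, the shoe is covered, and the push stopped firmly at about 19 N. The middle pack is next.

```bash
cat >> kin.py <<'E'
SEED=np.array([-1.209,.5478,.847,2.1972,-.6731,.6763,-.3489])
def insert(k,n):
    x=H[n]+.018;f0=f()
    for z in np.arange(.034,.012,-.003):
        movel(lane(k,x,z),QL,speed=.06);g=lf(f0)
        if g[2]>5:break
    print("touch z",z,g);z+=.001;log=[];o=lane(k,0,0)
    for xx in np.arange(x-.008,x-.075,-.008):
        movel(lane(k,xx,z),QL,speed=.06);g=lf(f0);a=(np.array(read_eef_pos())-o)@X
        log.append((round(xx-H[n],3),round(a-H[n],4),g.round(1).tolist()))
        if g[0]>20:break
    print(*log,sep="\n");print(read_finger_gap(),read_time_s());return xx,z
def pick(n,lift=.16):
    P,Q=above(n,.12);go(P,Q,.15,SEED)
    grip(n);f0=f();P[2]=lift;movel(P,speed=.2);print("held",read_finger_gap(),f()-f0)
E
python3 - <<'E'
from kin import *
pick("middle")
go(lane(2,H["middle"]+.018,.10),QL,.15,SEED)
movel(lane(2,H["middle"]+.018,.04),QL,speed=.15)
read_camera("wrist");print(tip_of("wrist","lane_1"),[proj("wrist",lane(k,0,-.0045)) for k in(1,2,3)])
insert(2,"middle")
snap("wrist","w7")
E
```

```text
go er 0.0001 dq 1.04 minz 0.118 y 0.307 forearm over hose z None
gap 0.03916845689062272 grip 62.263745069503784 25.6417
held 0.03899249822772928 [-0.4753  1.2283 -7.8276]
go er 0.0 dq 1.09 minz 0.153 y 0.306 forearm over hose z None
[] [array([162.8752, 315.0199]), array([256.975 , 314.8495]), array([350.9566, 314.6792])]
touch z 0.028000000000000004 [-1.3435  1.9628  9.0231]
(np.float64(0.01), np.float64(0.009), [-1.7, 0.1, 4.9])
(np.float64(0.002), np.float64(0.0013), [-0.0, -1.2, 0.3])
(np.float64(-0.006), np.float64(-0.002), [5.3, -0.5, -1.2])
(np.float64(-0.014), np.float64(-0.0025), [12.7, 0.4, -0.0])
(np.float64(-0.022), np.float64(-0.0028), [20.7, 0.5, 2.9])
0.03883172205793825 30.2833
```

```bash
python3 - <<'E'
from kin import *
move_gripper(.052);p=np.array(read_eef_pos())
movel(p+.065*Z,QL,speed=.15)
snap("wrist","w8");print(read_time_s())
im=cv2.imread("pics/w8.png");cv2.imwrite("pics/z8.png",cv2.resize(im[40:330,60:460],(800,580),interpolation=cv2.INTER_CUBIC))
E
```

```text
31.25
```

View pics/z8.png

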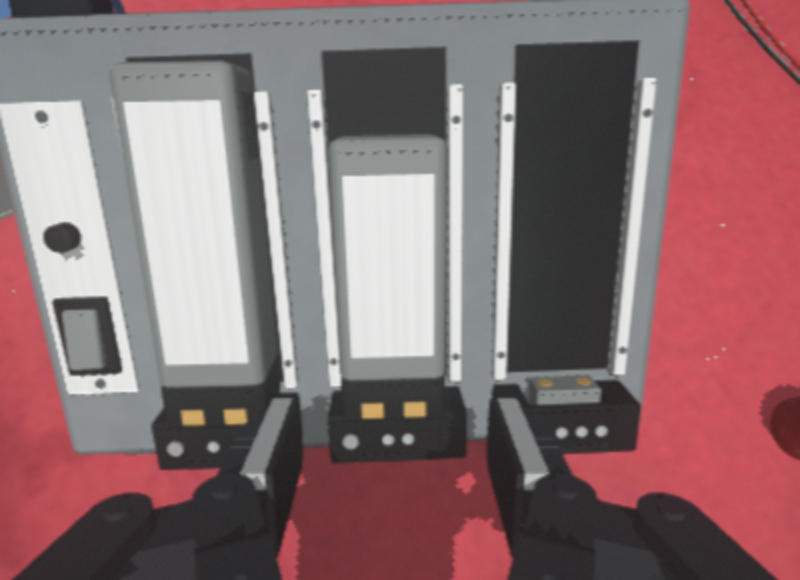

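Both packs are seated: each contact end abuts its block, and the gold pads sit the same distance from the rivets. Now the short pack.

```bash
python3 - <<'E'
from kin import *
p=np.array(read_eef_pos());movel(p+.04*Z,QL,speed=.2)
P,Q=above("short",.2);go(P,Q,.15,SEED)
snap("wrist","w9");print([(x["at"],x["confidence"],atz("wrist",x["at"],0)) for x in tip_of("wrist","pack_short")+tip_of("wrist","pack_short_end")],proj("wrist",[*C["short"][:2],0]))
pick("short")
go(lane(3,H["short"]+.018,.10),QL,.15,SEED)
movel(lane(3,H["short"]+.018,.04),QL,speed=.15)
insert(3,"short")
E
```

```text
go er 0.0001 dq 0.81 minz 0.177 y 0.121 forearm over hose z 0.564
[([262.2, 170.7], 0.56, array([0.6394, 0.1226, 0.    ])), ([256.9, 207.6], 0.83, array([0.6218, 0.079 , 0.    ]))] [260.4241 172.8116]
go er 0.0001 dq 0.14 minz 0.12 y 0.121 forearm over hose z None
gap 0.038538324735213354 grip 62.553391456604004 34.35
held 0.03867107337100178 [-0.1153  0.092  -7.4301]
go er 0.0001 dq 0.89 minz 0.151 y 0.121 forearm over hose z None
touch z 0.022000000000000006 [-0.282   3.3674 11.1993]
(np.float64(0.01), np.float64(0.0093), [-1.1, 1.5, 7.8])
(np.float64(0.002), np.float64(0.0033), [2.2, 1.1, 6.8])
(np.float64(-0.006), np.float64(-0.0004), [6.0, 1.1, 6.3])
(np.float64(-0.014), np.float64(-0.0007), [13.2, 1.1, 6.4])
(np.float64(-0.022), np.float64(-0.001), [22.5, 1.5, 8.0])
0.03904092970809249 39.2333
```

```bash
python3 - <<'E'
from kin import *
move_gripper(.052);p=np.array(read_eef_pos())
movel(p+.10*Z,QL,speed=.15)
go(lane(2,.05,.16),QL,.15,SEED)
snap("wrist","w10");print(read_time_s())
im=cv2.imread("pics/w10.png");cv2.imwrite("pics/z10.png",cv2.resize(im[60:300,80:400],(800,600),interpolation=cv2.INTER_CUBIC))
c=lambda p:((proj("wrist",p)-[80,60])*2.5).round(0).tolist()
for k,L in((1,.13),(2,.105),(3,.08)):
    for h in(0,.005): print(k,h,"plain corners",[c(lane(k,L,-.004+.032+h)+s*.02*Y) for s in(1,-1)],"contact",[c(lane(k,0,-.004+.032+h)+s*.02*Y) for s in(1,-1)])
E
```

```text
go er 0.0 dq 0.48 minz 0.161 y 0.248 forearm over hose z 0.411
40.9667
1 0 plain corners [[182.0, 99.0], [298.0, 99.0]] contact [[220.0, 439.0], [319.0, 439.0]]
1 0.005 plain corners [[177.0, 99.0], [295.0, 99.0]] contact [[216.0, 444.0], [317.0, 444.0]]
2 0 plain corners [[387.0, 173.0], [500.0, 173.0]] contact [[394.0, 439.0], [493.0, 439.0]]
2 0.005 plain corners [[386.0, 175.0], [501.0, 175.0]] contact [[393.0, 444.0], [494.0, 444.0]]
3 0 plain corners [[579.0, 243.0], [688.0, 243.0]] contact [[567.0, 439.0], [666.0, 438.0]]
3 0.005 plain corners [[582.0, 245.0], [693.0, 245.0]] contact [[569.0, 444.0], [670.0, 444.0]]
```

View pics/z10.png

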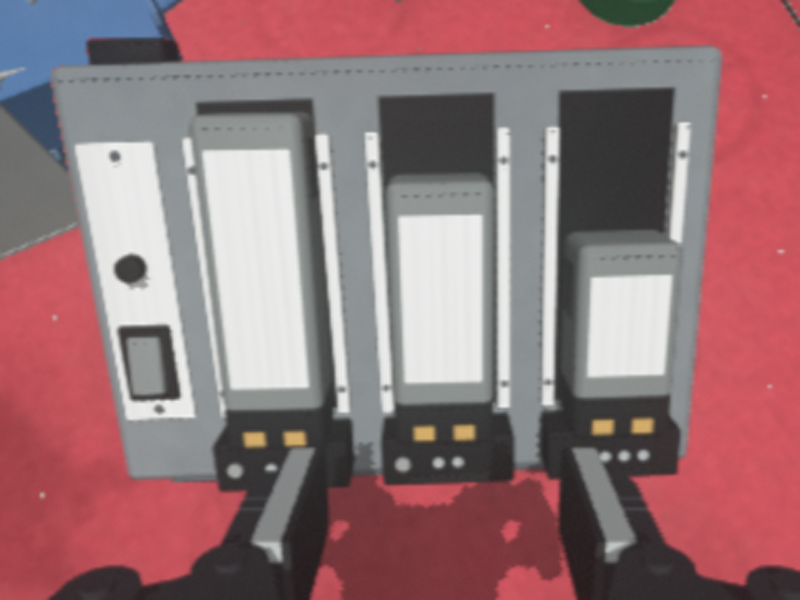

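```bash
python3 - <<'E'
from kin import *
movel(np.array(read_eef_pos())+[0,0,.08],QL,speed=.2)
print(sign_off(),read_time_s())
E
```

```text
the job is handed in; nothing more can be done
the job is handed in; nothing more can be done
```

I loaded all three packs in order (long in lane 1, middle in lane 2, short in lane 3), pushed each against a firm stop with its contact end down and released it, then handed the job in at about 42 s; the last picture shows all three seated alike, though I had no direct reading of the sprung contacts.

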